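# Set up the beam line on the optical table

## Robot

A 6-joint arm with a two-finger parallel gripper is mounted at the origin on the work surface. World frame = base frame: x ahead of the robot, y to its left, z up, the work surface at z = 0. Lengths are in m, angles in degrees, forces in N, time in s.
With the tool pointing down it reaches from about 0.375 to 0.9 m from the base axis. Payload 3.1 kg.
Tool frame: the origin (TCP) lies between the finger pads; the fingertips stand 11 mm ahead of it and the grasp point (between the pads) lies 8 mm behind it; z points along the fingers, y is the line along which they close (so a half turn about z gives the same grasp; the last joint's range is limited). The gripper opens to 87 mm and grips with 3 to 60 N. Pads are 19 mm wide; open, the fingers measure 117 mm over their backs; the gripper's body (75 mm by 190 mm) begins 51 mm behind the grasp point.
Start: joints at [-85.629, 30.224, 82.088, -0, 67.689, -10.227], TCP at [0.158, -0.605, 0.2] pointing down, gripper open.
Joint ranges: [-176.69, 176.69], [-43.24, 126.21], [12.49, 139.97], [-82, 262], [0, 151.66], [-163.58, 163.58]. Speed limits (degrees/s): [159.86, 159.86, 180, 180, 180, 180].

## Interface

Orientations are given as a 3x3 rotation matrix whose columns are the frame's x, y, z axes.
In Python, from rig import bot gives the robot as it stands.
- The arm moves only by the tool apply_moves, never from a script. Its argument "steps" is a list that holds one entry, the list of rows, each a list of 7 numbers: the shift along the tool's x, y, z in cm, then the turn, a rotation vector about the tool's x, y, z in degrees, then the gripper command: -1 is shut, 1 is fully open, values between are in proportion. In form: [[[dx, dy, dz, rx, ry, rz, jaw], ...]]. A call has 1 to 20 rows; each row is the pose to reach, as a shift and turn from the pose commanded when the call began, along the tool's axes at that moment; what a row does not reach only later rows make up. A row lasts 1/8 s, in which the tool goes at most 62.5 mm and 10.7 degrees, less where a joint would pass 70% of its speed; a pose out of reach is approached as far as the arm can. A call with a gripper value outside its range is refused whole. The fingers move at their own pace and stop on an object; the grip force is fixed at half the most. Time passes only in rows, so rows that repeat a pose let the fingers close. It gives the time, the measured TCP pose, the force, the opening and the grip force at its end, in the units of the state.
- bot.read_state(): the state, without advancing time (a new reading comes with each control period).
- bot.capture(name): name is "scene" or "top"; returns the picture (400x640x3 uint8, blue, green, red); there is no depth.
- bot.camera_model(name): a dict with "intrinsics" (3x3 intrinsics, pixels), "R" (3x3) and "t" (3): a world point X has camera coordinates R X + t. Camera axes: x right, y down, z forward; pixel columns grow to the right and rows downward; lengths in m; the calibration is good to about 2 mm. A picture is of the moment at which its call begins. camera_model takes no time and is no camera call.
- bot.hand_in(): hands the job in; it is judged then, once.
The state is a dict: "time_s": time; "joint_positions": joint angles; "qvel": joint speeds; "tau": joint torques, N m; "position": TCP position; "tcp_rot": TCP orientation; "force": force on the tool from outside, world axes, zero at the start; "moment": the same for the moment, N m; "opening": opening from 0.0 (shut) to 1.0 (fully open); "grasp_force": force on a finger pad.
Only numpy, scipy, OpenCV 4.12 (cv2) and the standard library are available. Lean on these libraries where they do the work, as an engineer would, in place of code of your own. Each camera call takes 0.05 s, during which the arm holds its last target. There are 200 camera calls.

## Task

Build the beam line on the straight line from the lamp to the sensor: stand the riser block midway between lamp and sensor with the iris centred on top of it, the small lens midway between the lamp and the riser, and the large lens midway between the riser and the sensor. Turn both lenses and the iris squarely to the beam, so that the light would pass straight through them, and leave everything upright and let go. Leave the spare post, hex key and clamping fork where they are.

Things in the scene. Friction and masses are not known exactly. Their poses are not given: they have to be found in the camera images.
- lamp: Lamp, bolted down: finned aluminium box 62 x 50 mm, 82 mm high, on a 76 x 66 mm plate, with a black tube 34 mm across at each end, 90 mm long over the tubes. Origin: centre of underside; z up, x along the tubes and the beam (55 mm above the table). It stands at either end of the line, so the sensor lies along its +x or -x. Lamp and sensor centres are always 400 mm apart.
- sensor: Light sensor, bolted down: upright black disc 60 mm across, 18 mm thick, a white spot on each face, centred 55 mm above the table (top at 85 mm), on a post and a round base 52 mm across. Origin: centre of underside; z up, x along the beam (parallel to the lamp's x). It always stands on the line of the lamp's x axis.
- riser: The riser: a plain dark metal block 54 x 54 mm and 30 mm high with four small hole marks on top. Origin: centre of its underside, z up, x and y square to its sides. About 230 g. Loose; starts flat on the table in the row nearest the robot.
- iris: Iris: upright black disc 40 mm across, 14 mm thick, with a bright ring, tiny middle hole and a lever pin at +y, on a 40 x 40 x 6 mm aluminium foot, no post. Disc centre 26 mm, top 46 mm above the underside; grip across the 14 mm thickness. Origin: centre of underside; z up, x square to the disc (x and -x equivalent). About 120 g, loose, starts upright in the row nearest the robot.
- small_lens: Small lens: square black plate 32 x 32 mm, 14 mm thick, with a round glass, on a 13 mm post and round base 44 mm across, 8 mm thick. Plate spans 39 to 71 mm above the underside; grip across its 32 mm width (y) or 14 mm thickness (x). Origin: centre of underside; z up, x square to the glass (x and -x equivalent). About 150 g, loose, starts upright in the row nearest the robot.
- large_lens: Large lens: square black plate 54 x 54 mm, 14 mm thick, with a round glass, on a 13 mm post and round base 44 mm across, 8 mm thick. Plate spans 28 to 82 mm above the underside; grip across its 54 mm width (y) or 14 mm thickness (x). Origin: centre of underside; z up, x square to the glass (x and -x equivalent). About 220 g, loose, starts upright in the row nearest the robot.
- spare_post: Bystander, to be left alone: a bare steel post 13 mm thick on a round base 28 mm across, 60 mm high in all. Origin: centre of its underside. Stands in a gap of the row nearest the robot.
- hex_key: Bystander, to be left alone: a dark L-shaped hex key, long arm 85 mm along x, short arm 26 mm towards +y at its +x end, 6 mm thick, lying flat in a gap of the row. Origin: middle of the long arm's underside.
- clamp_fork: Bystander, to be left alone: a flat aluminium clamping fork 70 mm long (x), 30 mm wide and 8 mm thick, lying in a gap of the row. Origin: near its middle, at the underside.

How it is judged (in metres and radians):
At the end, for the whole second after the job is handed in: On the lamp-sensor line (12 mm sideways): riser at the middle, small lens at the quarter near the lamp, large lens at the quarter near the sensor (15 mm along it); iris on the riser within 10 mm; lenses and iris square to the beam within 0.2 rad; all upright, at rest, released (linear speed of each of small_lens, large_lens, riser, iris below 0.02 m/s and angle between each of small_lens, large_lens, riser, iris's own z axis and vertical below 0.1 rad and angle between the x axis of each of small_lens, large_lens, iris and the x axis of lamp, either way round below 0.2 rad and y of small_lens in the frame of lamp between -0.012 and 0.012 m and height (world z) of small_lens between -0.003 and 0.005 m and y of large_lens in the frame of lamp between -0.012 and 0.012 m and height (world z) of large_lens between -0.003 and 0.005 m and y of riser in the frame of lamp between -0.012 and 0.012 m and height (world z) of riser between -0.003 and 0.005 m and horizontal distance between riser and lamp between 0.185 and 0.215 m and horizontal distance between riser and sensor between 0.185 and 0.215 m and horizontal distance between small_lens and lamp between 0.085 and 0.115 m and horizontal distance between small_lens and sensor between 0.28 and 0.32 m and horizontal distance between large_lens and sensor between 0.085 and 0.115 m and horizontal distance between large_lens and lamp between 0.28 and 0.32 m and horizontal distance between iris and riser below 0.01 m and z of iris in the frame of riser between 0.027 and 0.034 m); the robot touches nothing.
It fails at once if the spare post is shifted by more than 20 mm (distance of spare_post from where it was at the start of the episode above 0.02 m).
It fails at once if the hex key is shifted by more than 20 mm (distance of hex_key from where it was at the start of the episode above 0.02 m).
It fails at once if the clamping fork is shifted by more than 20 mm (distance of clamp_fork from where it was at the start of the episode above 0.02 m).
It also fails if it takes over 109 s, if anything falls off the work surface, if the arm or the gripper's body presses on something with over 40 N, if the wrist force passes 120 N, or if a joint passes its speed limit or range.

## Working session

There is one attempt and no reset: what is moved stays moved. The work goes in short steps, Python scripts to look and compute and a tool call to move; the robot and the scene stay as the last step left them, time stands still between calls to the robot, and variables do not carry over. Pictures are saved under pics/ and viewed, at most 14 in all, crops included, and the job is handed in when it is done.

Besides the shell and the picture viewer there is one more tool, called by a JSON object that holds its "method" and its "body", one argument or row to a line. apply_moves: Moves the arm, as the interface text tells. Its arguments: {"type":"object","properties":{"steps":{"type":"array","items":{"type":"array","items":{"type":"array","items":{"type":"number"}}}}},"required":["steps"]}

```bash
mkdir -p pics
cat > h.py <<'E'
import numpy as np, cv2
from rig import bot
def ray(cam,uv,z):
    m=bot.camera_model(cam);K=np.array(m["intrinsics"]);R=np.array(m["R"]);t=np.array(m["t"]).ravel()
    c=-R.T@t; d=R.T@np.linalg.solve(K,np.array([uv[0],uv[1],1.0])); return (c+d*(z-c[2])/d[2])[:3]
def proj(cam,X):
    m=bot.camera_model(cam);p=np.array(m["intrinsics"])@(np.array(m["R"])@np.array(X)+np.array(m["t"]).ravel());return p[:2]/p[2]
E
python3 - <<'E'
from h import *
for n in("top","scene"):
    cv2.imwrite(f"pics/{n}0.png",bot.capture(n)); m=bot.camera_model(n); R=np.array(m["R"]);print(n,-R.T@np.array(m["t"]).ravel(),R.round(3).tolist(),m["intrinsics"])
s=bot.read_state();print(s["position"],np.array(s["tcp_rot"]).round(3).tolist(),s["time_s"])
E
```

```text
top [0.35299841 0.01449155 0.93404729] [[-0.157, -0.988, 0.003], [-0.96, 0.152, -0.234], [0.231, -0.039, -0.972]] [[434.44205333   0.         317.98417874]
 [  0.         434.44205333 192.57913809]
 [  0.           0.           1.        ]]
scene [0.9996633  0.1312243  0.79991236] [[-0.251, 0.968, -0.007], [0.816, 0.207, -0.54], [-0.521, -0.142, -0.841]] [[483.92148631   0.         326.90020754]
 [  0.         483.92148631 202.36336109]
 [  0.           0.           1.        ]]
[ 0.15749231 -0.6041059   0.19897243] [[0.968, 0.252, -0.0], [0.252, -0.968, 0.002], [0.0, -0.002, -1.0]] 0.1
```

View pics/top0.png

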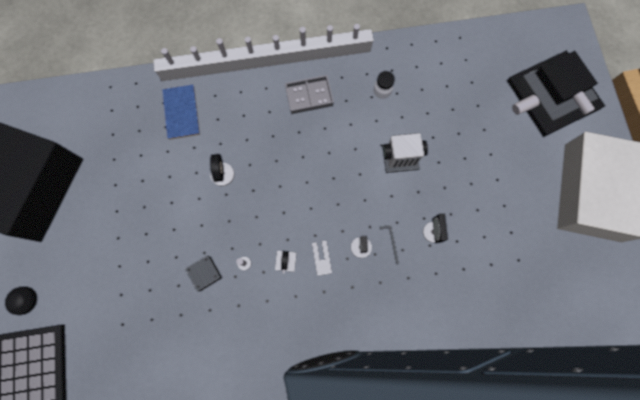

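View pics/scene0.png

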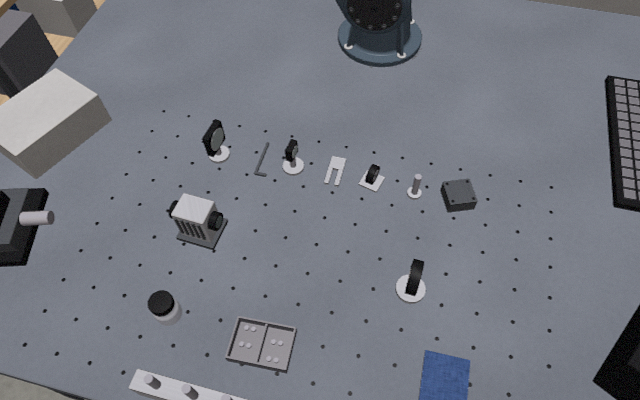

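The top view shows lamp (403,152), sensor (221,172), riser (204,273), post (243,263), iris (285,261), fork (321,258), small lens (361,247), hex key (391,245) and large lens (435,230). The scene view agrees, mirrored. I'll enlarge both.

Run:
```python
from h import *
for n,(x0,y0,x1,y1),f in(("top",(180,125,460,300),2.8),("scene",(160,105,490,315),2.4)):
    im=cv2.imread(f"pics/{n}0.png"); c=cv2.resize(im[y0:y1,x0:x1],None,fx=f,fy=f,interpolation=cv2.INTER_CUBIC)
    cv2.imwrite(f"pics/{n}0c.png",c)
    g=cv2.cvtColor(im,cv2.COLOR_BGR2GRAY)
    for nm,mk in(("bright",g>165),("dark",g<65)):
        cnt,_=cv2.findContours(mk.astype(np.uint8),cv2.RETR_EXTERNAL,cv2.CHAIN_APPROX_NONE)
        for k in cnt:
            x,y,w,h=cv2.boundingRect(k)
            if cv2.contourArea(k)>25 and x0<x<x1 and y0<y<y1:
                r=cv2.minAreaRect(k); print(n,nm,(x,y,w,h),np.round(r[0],1),np.round(r[1],1),round(r[2],1))
```

```text
top bright (237, 257, 14, 13) [243.5 263. ] [12.1 12.5] 63.4
top bright (288, 252, 8, 19) [291.8 261.2] [ 6.  18.4] 7.1
top bright (275, 251, 6, 19) [277.7 260. ] [ 4.3 18.3] 5.2
top bright (312, 241, 20, 34) [321.4 257.6] [32.2 14.5] 80.5
top bright (351, 238, 21, 19) [360.4 248.1] [19.9 17.1] 18.4
top bright (424, 223, 10, 19) [428.  232.3] [18.5  8.3] 82.9
top bright (216, 163, 17, 22) [225.9 175.3] [12.6 22.8] 21.8
top bright (392, 134, 31, 24) [407.1 145.5] [22.2 28.7] 83.7
top dark (282, 251, 6, 18) [284.4 259.6] [ 4.4 17.1] 5.2
top dark (433, 214, 14, 29) [439.7 228. ] [27.7 11.4] 82.9
top dark (398, 159, 21, 8) [408.  162.1] [ 5.6 20.6] 82.9
top dark (211, 154, 12, 27) [216.2 167.2] [26.3 10.8] 85.9
top dark (382, 144, 10, 16) [386.9 151.7] [15.4  8.2] 81.9
scene bright (396, 275, 30, 27) [409.9 288.9] [30.1 24.2] 19.7
scene bright (172, 193, 41, 31) [191.9 207.8] [36.1 24.6] 15.6
scene bright (407, 187, 15, 11) [413.5 192.4] [13.8  9.2] 14.0
scene bright (359, 170, 26, 21) [371.2 180.1] [20.8 16.2] 24.0
scene bright (283, 157, 21, 17) [293.  165.7] [14.5 19.9] 71.6
scene bri
[... 204 characters left out ...]
4) [201.2 232.4] [15.2  2.7] 63.4
scene dark (192, 224, 8, 14) [195.8 230.6] [14.3  2.7] 63.4
scene dark (186, 222, 9, 15) [190.1 229.2] [14.8  2.7] 63.4
scene dark (177, 221, 51, 31) [205.9 240.9] [24.4 52.8] 70.9
scene dark (180, 221, 9, 14) [184.4 227.3] [15.2  2.2] 63.4
scene dark (175, 219, 9, 14) [178.9 225.8] [14.8  2.7] 63.4
scene dark (207, 211, 16, 20) [214.8 220.6] [14.5 19. ] 18.4
scene dark (167, 200, 11, 18) [171.1 207.8] [ 6.2 18. ] 20.6
scene dark (441, 184, 36, 28) [454.4 202.6] [38.6 21.8] 28.6
scene dark (366, 164, 14, 20) [372.  173.5] [ 9.4 18.8] 26.6
scene dark (283, 139, 14, 23) [290.4 149.9] [10.9 21.8] 14.0
scene dark (202, 119, 23, 37) [214.3 137.9] [21.  35.3] 26.6
```

View pics/top0c.png

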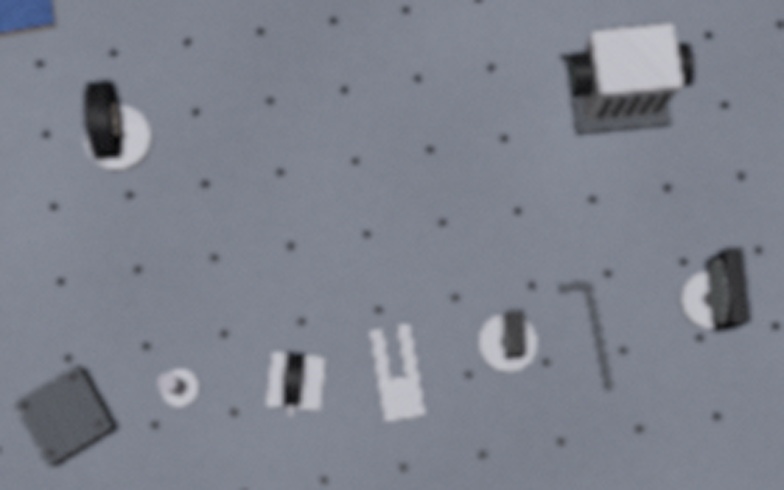

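View pics/scene0c.png

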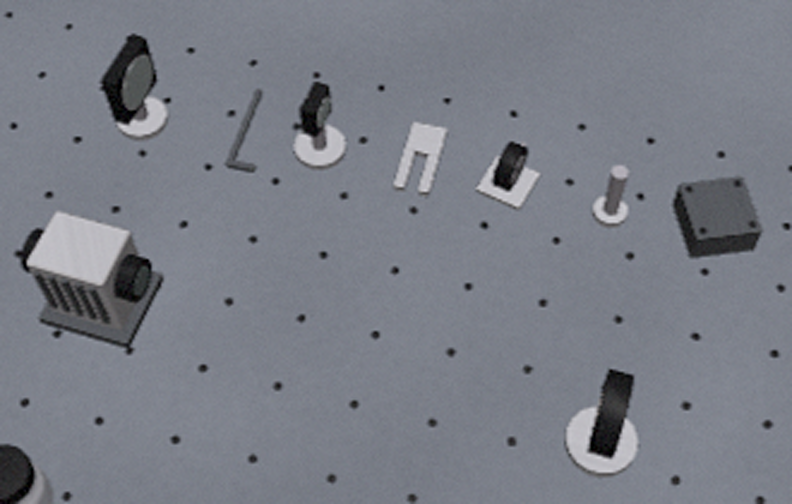

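The enlarged views show the base rims, riser corners and holes, iris foot corners and lamp roof corners clearly. I'll convert these to positions.

```bash
cat >> h.py <<'E'
def crop(cam,p,t0=(180,125,2.8),s0=(160,105,2.4)):
    x,y,f=t0 if cam=="top" else s0
    return (x+(p[0]+.5)/f-.5, y+(p[1]+.5)/f-.5)
E
python3 - <<'E'
from h import *
def P(n,cam,pts,z):
    W=np.array([ray(cam,crop(cam,p),z)[:2] for p in pts]); c=W.mean(0)
    out=f"{n} {cam} c={c.round(4)}"
    if len(W)==4:
        E=np.roll(W,-1,0)-W
        out+=f" len={np.linalg.norm(E,axis=1).round(3)} ang={[round(float(np.degrees(np.arctan2(e[1],e[0]))),1) for e in E]}"
    elif len(W)==2: e=W[1]-W[0]; out+=f" len={np.linalg.norm(e):.3f} ang={np.degrees(np.arctan2(e[1],e[0])):.1f}"
    print(out)
P("lamp","top",[(590,31),(675,25),(683,90),(597,97)],.082)
P("lamp","scene",[(58,213),(131,236),(103,284),(28,262)],.082)
P("riser holes","top",[(24,403),(78,374),(109,428),(56,459)],.03)
P("riser holes","scene",[(687,188),(738,183),(752,229),(703,231)],.03)
P("riser","scene",[(676,187),(742,178),(759,231),(688,237)],.03)
P("iris","top",[(274,351),(325,357),(321,411),(266,404)],.006)
P("iris","scene",[(500,163),(540,176),(519,207),(477,191)],.006)
P("iris disc","top",[(296,352),(290,404)],.04)
P("sensor","scene",[(601.5,440.5)],.008)
P("sensor","top",[(118,134)],.008)
P("sensor disc","top",[(102,83),(96,157)],.06)
P("small","top",[(508,342.5)],.008)
P("small","scene",[(319.5,144.5)],.008)
P("small plate","top",[(513,311),(515,357)],.068)
P("large","scene",[(140,117)],.008)
P("large","top",[(712,299)],.008)
P("large plate","top",[(741,248),(747,324)],.082)
P("large plate face","scene",[(104,83),(132,40)],.08)
P("small plate","scene",[(303,100),(318,83)],.071)
P("post","top",[(180,388)],.005);P("post","scene",[(611,210)],.005)
P("fork","top",[(375,330),(408,324),(425,414),(387,421)],.008)
P("hex","top",[(587,287),(608,387)],.006)
E
```

```text
lamp top c=[ 0.6236 -0.2174] len=[0.064 0.051 0.064 0.052] ang=[-94.7, 174.4, 85.9, -5.6]
lamp scene c=[ 0.6244 -0.214 ] len=[0.061 0.043 0.06  0.045] ang=[84.7, -5.6, -93.6, 175.2]
riser holes top c=[0.4364 0.2361] len=[0.044 0.046 0.043 0.048] ang=[-70.2, -156.5, 111.6, 23.9]
riser holes scene c=[0.4353 0.2417] len=[0.042 0.045 0.039 0.042] ang=[111.0, 19.8, -73.0, -155.7]
riser scene c=[0.4364 0.2389] len=[0.055 0.051 0.057 0.048] ang=[113.5, 20.4, -70.1, -161.5]
iris top c=[0.4375 0.068 ] len=[0.039 0.04  0.042 0.04 ] ang=[-105.7, 167.4, 73.8, -16.4]
iris scene c=[0.4373 0.0724] len=[0.036 0.037 0.038 0.035] ang=[82.0, -17.2, -101.0, 159.1]
iris disc top c=[0.4368 0.0683] len=0.038 ang=165.3
sensor scene c=[0.6454 0.1837]
sensor top c=[0.6511 0.1803]
sensor disc top c=[0.6476 0.1838] len=0.058 ang=169.7
small top c=[ 0.4405 -0.0949]
small scene c=[ 0.438  -0.0924]
small plate top c=[ 0.4402 -0.0932] len=0.033 ang=172.0
large scene c=[ 0.4476 -0.2522]
large top c=[ 0.4487 -0.2555]
large plate top c=[ 0.4468 -0.2584] len=0.054 ang=171.5
large plate face scene c=[ 0.4479 -0.256 ] len=0.049 ang=174.5
small plate scene c=[ 0.4329 -0.0972] len=0.021 ang=161.7
post top c=[0.4459 0.1557]
post scene c=[0.4415 0.1589]
fork top c=[ 0.4317 -0.0093] len=[0.026 0.069 0.029 0.069] ang=[-88.7, -178.6, 91.2, -1.4]
hex top c=[ 0.4345 -0.1634] len=0.077 ang=-179.4
```

```bash
cat >> h.py <<'E'
from scipy.spatial.transform import Rotation as Ro
def plan(*tg):
    "targets (x,y,z,angle of tool y) -> rows from current pose"
    s=bot.read_state();R=np.array(s["tcp_rot"]);p=np.array(s["position"]).ravel()
    cur=np.degrees(np.arctan2(R[1,1],R[0,1]));print("t",s["time_s"],"pos",p.round(4),"yang",round(cur,1),"tilt",np.round(R[:,2],3),"J",np.round(s["joint_positions"],0),"F",np.round(s["force"],1),"open",s["opening"],"grasp",s["grasp_force"])
    for x,y,z,a in tg:
        c,sn=np.cos(np.radians(a)),np.sin(np.radians(a)); T=np.array([[-sn,c,0],[c,sn,0],[0,0,-1]]).T
        T=np.column_stack([[-sn,c,0],[c,sn,0],[0,0,-1]])
        if np.linalg.det(T)<0: T[:,0]*=-1
        print((x,y,z,a),(R.T@(np.array([x,y,z])-p)*100).round(2),Ro.from_matrix(R.T@T).as_rotvec(degrees=True).round(1))
E
python3 - <<'E'
from h import *
plan((.5,-.2,.2,-69),(.436,.238,.1,-69),(.436,.238,.015,-69))
E
```

```text
t 0.1 pos [ 0.1575 -0.6041  0.199 ] yang -75.4 tilt [-0.     0.002 -1.   ] J [-86.  30.  82.  -0.  68. -10.] F [-0.  -0.4 -0.7] open 0.9996926691723581 grasp 0.0
(0.5, -0.2, 0.2, -69) [ 4.333e+01 -3.047e+01 -3.000e-02] [-0.1 -0.  -6.4]
(0.436, 0.238, 0.1, -69) [ 48.18 -74.45  10.05] [-0.1 -0.  -6.4]
(0.436, 0.238, 0.015, -69) [ 48.17 -74.44  18.55] [-0.1 -0.  -6.4]
```

{"method": "apply_moves", "body": {
  "steps": [
    [[43.3, -30.5, 0, 0, 0, -6.4, 0.66], [43.3, -30.5, 0, 0, 0, -6.4, 0.66], [43.3, -30.5, 0, 0, 0, -6.4, 0.66], [43.3, -30.5, 0, 0, 0, -6.4, 0.66], [43.3, -30.5, 0, 0, 0, -6.4, 0.66], [43.3, -30.5, 0, 0, 0, -6.4, 0.66], [43.3, -30.5, 0, 0, 0, -6.4, 0.66], [43.3, -30.5, 0, 0, 0, -6.4, 0.66], [43.3, -30.5, 0, 0, 0, -6.4, 0.66], [48.2, -74.5, 10, 0, 0, -6.4, 0.66], [48.2, -74.5, 10, 0, 0, -6.4, 0.66], [48.2, -74.5, 10, 0, 0, -6.4, 0.66], [48.2, -74.5, 10, 0, 0, -6.4, 0.66], [48.2, -74.5, 10, 0, 0, -6.4, 0.66], [48.2, -74.5, 10, 0, 0, -6.4, 0.66], [48.2, -74.5, 10, 0, 0, -6.4, 0.66], [48.2, -74.5, 10, 0, 0, -6.4, 0.66], [48.2, -74.5, 10, 0, 0, -6.4, 0.66], [48.2, -74.5, 10, 0, 0, -6.4, 0.66], [48.2, -74.5, 10, 0, 0, -6.4, 0.66]]
  ]
}}

```text
time_s: 2.6
position: [0.437, 0.2362, 0.1002]
tcp_rot: [[0.935, 0.356, 0.001], [0.356, -0.935, -0.0], [0.001, 0.0, -1.0]]
force: [-0.1, 0.0, 0.3]
opening: 0.831
grasp_force: 0.0
```

Run:
```python
from h import *
plan((.436,.238,.015,-69))
im=bot.capture("scene"); cv2.imwrite("pics/s1.png",cv2.resize(im[80:250,330:560],None,fx=3,fy=3,interpolation=cv2.INTER_CUBIC))
```

```text
t 2.6 pos [0.437  0.2362 0.1002] yang -69.1 tilt [ 0.001 -0.    -1.   ] J [ 15.  29. 106.  -0.  45.  85.] F [-0.1  0.   0.3] open 0.8311811727806268 grasp 0.0
(0.436, 0.238, 0.015, -69) [-0.03 -0.21  8.52] [ 0.  -0.  -0.1]
```

View pics/s1.png

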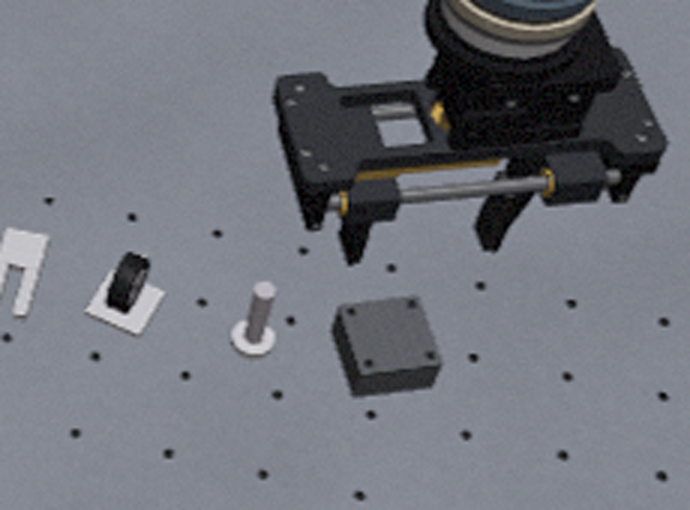

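The scene crop shows the gripper squared above the riser with the post clear to its left (255,315). I'll descend, grip and lift.

{"method": "apply_moves", "body": {
  "steps": [
    [[0, -0.2, 4, 0, 0, 0, 0.66], [0, -0.2, 7, 0, 0, 0, 0.66], [0, -0.2, 8.4, 0, 0, 0, 0.66], [0, -0.2, 8.4, 0, 0, 0, 0.66], [0, -0.2, 8.4, 0, 0, 0, -1], [0, -0.2, 8.4, 0, 0, 0, -1], [0, -0.2, 8.4, 0, 0, 0, -1], [0, -0.2, 8.4, 0, 0, 0, -1], [0, -0.2, 8.4, 0, 0, 0, -1], [0, -0.2, 8.4, 0, 0, 0, -1], [0, -0.2, 6, 0, 0, 0, -1], [0, -0.2, 1, 0, 0, 0, -1], [0, -0.2, 0, 0, 0, 0, -1], [0, -0.2, 0, 0, 0, 0, -1]]
  ]
}}

```text
time_s: 4.4
position: [0.4357, 0.2396, 0.1003]
tcp_rot: [[0.934, 0.358, 0.001], [0.358, -0.934, 0.0], [0.001, 0.0, -1.0]]
force: [0.2, 0.1, 0.0]
opening: 0.009
grasp_force: 0.0
```

Run:
```python
from h import *
plan((.636,-.017,.08,-93.5),(.636,-.017,.016,-93.5))
```

```text
t 4.4 pos [0.4357 0.2396 0.1003] yang -69.0 tilt [ 0.001  0.    -1.   ] J [ 16.  29. 106.  -0.  45.  85.] F [0.2 0.1 0. ] open 0.008740833583355027 grasp 0.0
(0.636, -0.017, 0.08, -93.5) [ 9.5  31.13  2.05] [-0.  -0.1 24.5]
(0.636, -0.017, 0.016, -93.5) [ 9.49 31.13  8.45] [-0.  -0.1 24.5]
```

Run:
```python
from h import *
im=bot.capture("scene"); cv2.imwrite("pics/s2.png",cv2.resize(im[80:250,330:560],None,fx=3,fy=3,interpolation=cv2.INTER_CUBIC))
```

```text
(no output)
```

View pics/s2.png

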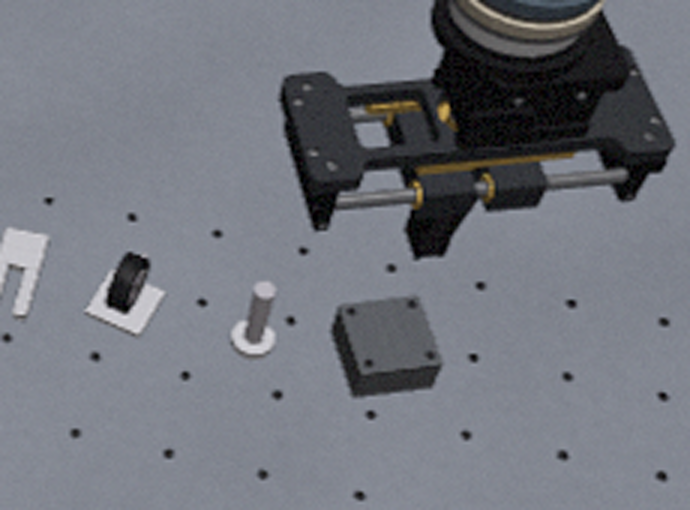

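The riser is unmoved at (386,335) and the fingers closed on nothing. I'll check where the fingertips sit in the camera frame.

Run:
```python
from h import *
s0=(330,80,3)
print(ray("scene",crop("scene",(430,257),s0=s0),.09), "riser",[ray("scene",crop("scene",p,s0=s0),.03).round(4)[:2] for p in [(334,307),(415,297),(440,360),(350,373)]])
for X in [(.436,.2385,.089),(.436,.2385,.03),(.436,.2385,.0)]:
    q=proj("scene",X);print(X,(q-[330,80])*3)
```

```text
[0.41606035 0.2505329  0.09      ] riser [array([0.4226, 0.2044]), array([0.4018, 0.2542]), array([0.447 , 0.2743]), array([0.4707, 0.2206])]
(0.436, 0.2385, 0.089) [405.37005878 278.68989546]
(0.436, 0.2385, 0.03) [383.82521325 333.36540617]
(0.436, 0.2385, 0.0) [373.73216863 358.97906715]
```

Run:
```python
from h import *
a=bot.capture("top");q=proj("top",(.436,.2385,.089));print(q,proj("scene",(.436,.2385,.089)))
x,y=int(q[0])-60,int(q[1])-50
print(x,y)
t=cv2.resize(a[y:y+100,x:x+125],None,fx=4,fy=4,interpolation=cv2.INTER_CUBIC)
b=bot.capture("scene");s=cv2.resize(b[115:215,410:500],None,fx=4,fy=4,interpolation=cv2.INTER_CUBIC)
o=np.hstack([t,s])[:,:790];o=np.clip(o.astype(float)*1.6,0,255).astype(np.uint8)
cv2.imwrite("pics/m3.png",o);print(t.shape)
```

```text
[194.46129722 271.96783191] [465.12335293 172.89663182]
134 221
(400, 500, 3)
```

View pics/m3.png

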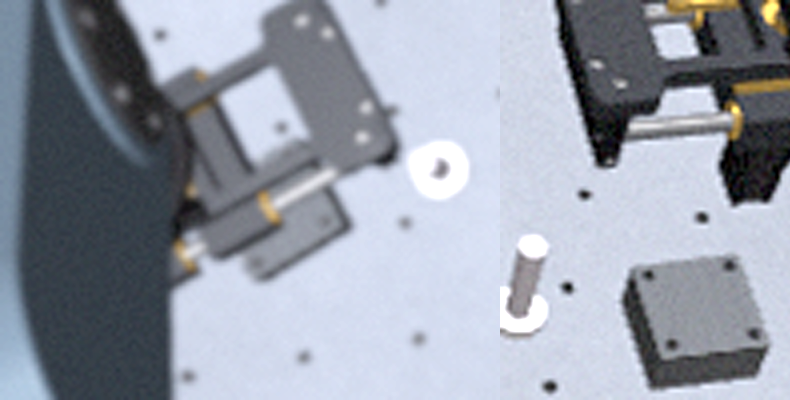

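Run:
```python
from h import *
for tp in [(184,282),(187,279)]:
  for z in np.arange(.08,.26,.02): print(tp,z.round(2),ray("top",tp,z)[:2].round(3),ray("scene",(489,142),z)[:2].round(3))
```

```text
(184, 282) 0.08 [0.421 0.263] [0.344 0.277]
(184, 282) 0.1 [0.419 0.257] [0.362 0.273]
(184, 282) 0.12 [0.418 0.251] [0.38  0.269]
(184, 282) 0.14 [0.416 0.245] [0.399 0.265]
(184, 282) 0.16 [0.415 0.239] [0.417 0.26 ]
(184, 282) 0.18 [0.413 0.233] [0.435 0.256]
(184, 282) 0.2 [0.411 0.228] [0.453 0.252]
(184, 282) 0.22 [0.41  0.222] [0.472 0.248]
(184, 282) 0.24 [0.408 0.216] [0.49  0.244]
(187, 279) 0.08 [0.426 0.256] [0.344 0.277]
(187, 279) 0.1 [0.424 0.251] [0.362 0.273]
(187, 279) 0.12 [0.422 0.245] [0.38  0.269]
(187, 279) 0.14 [0.421 0.239] [0.399 0.265]
(187, 279) 0.16 [0.419 0.234] [0.417 0.26 ]
(187, 279) 0.18 [0.417 0.228] [0.435 0.256]
(187, 279) 0.2 [0.416 0.222] [0.453 0.252]
(187, 279) 0.22 [0.414 0.217] [0.472 0.248]
(187, 279) 0.24 [0.412 0.211] [0.49  0.244]
```

{"method": "apply_moves", "body": {
  "steps": [
    [[0, 0, 0, 0, 0, 0, 0.66], [0, 0, 0, 0, 0, 0, 0.66], [0, 0, 0, 0, 0, 0, 0.66], [0, 0, 0, 0, 0, 0, 0.66], [0, 0, 0, 0, 0, 0, 0.66], [0, 0, 0, 0, 0, 0, 0.66], [0, 0, 0, 0, 0, 0, 0.66], [0, 0, 0, 0, 0, 0, 0.66], [0, 0, 4, 0, 0, 0, 0.66], [0, 0, 7, 0, 0, 0, 0.66], [0, 0, 8.4, 0, 0, 0, 0.66], [0, 0, 8.4, 0, 0, 0, 0.66], [0, 0, 8.4, 0, 0, 0, 0.66], [0, 0, 8.4, 0, 0, 0, 0.66]]
  ]
}}

```text
time_s: 6.3
position: [0.4363, 0.2398, 0.0169]
tcp_rot: [[0.934, 0.358, 0.002], [0.358, -0.934, 0.001], [0.002, 0.0, -1.0]]
force: [-0.5, 0.6, -0.2]
opening: 0.833
grasp_force: 0.0
```

Run:
```python
from h import *
plan()
im=bot.capture("scene"); cv2.imwrite("pics/s4.png",cv2.resize(im[110:250,400:540],None,fx=4,fy=4,interpolation=cv2.INTER_CUBIC))
```

```text
t 6.3 pos [0.4363 0.2398 0.0169] yang -69.0 tilt [ 0.002  0.001 -1.   ] J [ 16.  38. 108.   0.  33.  85.] F [-0.5  0.6 -0.2] open 0.8325334750854131 grasp 0.0
```

View pics/s4.png

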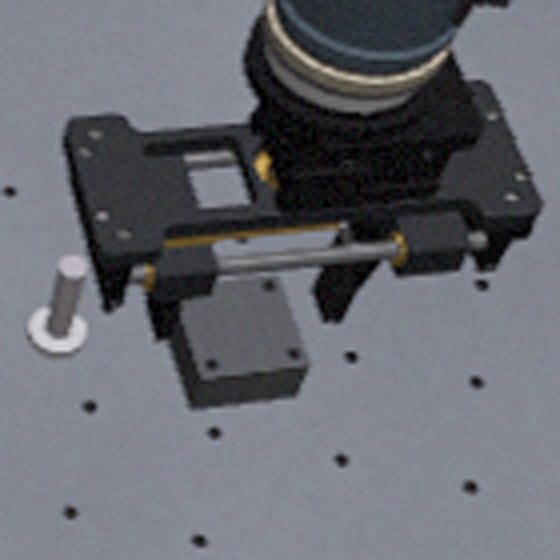

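Run:
```python
from h import *
s0=(400,110,4)
r=lambda p,z:ray("scene",crop("scene",p,s0=s0),z)[:2].round(4)
for p in [(316,310),(335,320),(152,335)]: print(p,r(p,.006))
print("riser",[r(p,.03) for p in [(181,365),(306,363)]],[r(p,.0) for p in [(195,408),(298,396)]])
# expected tip inner/outer positions
y=np.array([.358,-.934]);x=np.array([.934,.358]);c=np.array([.4363,.2398])
for sgn in(1,-1):
  for k in(.036,.058): print(sgn,k,[ (np.array(proj("scene",[*(c+sgn*k*y+e*x),.006]))-[400,110])*4 for e in(-.0095,.0095)])
```

```text
(316, 310) [0.3987 0.2805]
(335, 320) [0.4025 0.2901]
(152, 335) [0.4336 0.2037]
riser [array([0.4644, 0.2171]), array([0.4487, 0.2741])] [array([0.4667, 0.23  ]), array([0.4475, 0.2776])]
1 0.036 [array([146.72863981, 344.07671481]), array([155.89403909, 376.5306598 ])]
1 0.058 [array([102.65387479, 348.45720969]), array([111.3510609 , 381.00031625])]
-1 0.036 [array([290.1985839 , 329.81754962]), array([300.87960759, 361.98211123])]
-1 0.058 [array([333.80146288, 325.48395446]), array([344.94053945, 357.56082563])]
```

Run:
```python
from h import *
def PM(n):
    m=bot.camera_model(n);return np.array(m["intrinsics"])@np.column_stack([np.array(m["R"]),np.array(m["t"]).ravel()])
T=[(301,20),(327,33),(365,107),(362,137)];S=[(329,163),(312,155),(296,102),(289,117)]
for S in ([(329,163),(312,155),(296,102),(289,117)],[(329,163),(312,155),(289,117),(296,102)]):
  t=np.array([crop("top",p,t0=(134,221,4)) for p in T]).T;s=np.array([crop("scene",p,s0=(330,80,3)) for p in S]).T
  X=cv2.triangulatePoints(PM("top"),PM("scene"),t,s);X=(X[:3]/X[3]).T
  for i,x in enumerate(X):
    d=x[:2]-[.4357,.2396];print(x.round(4),"tool xy",(d@[.934,.358]).round(4),(d@[.358,-.934]).round(4),"err",(proj("top",x)-t[:,i]).round(1))
print("base",ray("scene",(380,40),.0))
```

```text
[0.4912 0.17   0.2386] tool xy 0.0269 0.0848 err [-0.6  0.1]
[0.4849 0.1611 0.2352] tool xy 0.0178 0.0909 err [-0.7  0.2]
[0.4525 0.1483 0.2371] tool xy -0.017 0.0912 err [-0.4  0.1]
[0.4438 0.1504 0.2171] tool xy -0.0244 0.0862 err [ 2.2 -0.6]
[0.4912 0.17   0.2386] tool xy 0.0269 0.0848 err [-0.6  0.1]
[0.4849 0.1611 0.2352] tool xy 0.0178 0.0909 err [-0.7  0.2]
[0.4541 0.1482 0.2273] tool xy -0.0156 0.0919 err [ 0.8 -0.2]
[0.4423 0.1505 0.2271] tool xy -0.0258 0.0856 err [ 1.  -0.3]
base [ 4.25079127e-03  4.29283121e-03 -1.11022302e-16]
```

Run:
```python
from h import *
c=np.array([.4363,.2398]);y=np.array([.358,-.934]);x=np.array([.934,.358])
print("leg bottom seen (112,308) s4; predicted:")
for e,k in[(.0375,.095),(.03,.09)]:
  for z in(.05,.075,.09,.105,.12): print(e,k,z,((np.array(proj("scene",[*(c+k*y+e*x),z]))-[400,110])*4).round(0))
print("right finger tip seen (316..335,318):")
for e in(0,.0095):
  for k in (.036,.045):
    for z in(.006,.02,.035,.05): print(e,k,z,((np.array(proj("scene",[*(c-k*y+e*x),z]))-[400,110])*4).round(0))
```

```text
leg bottom seen (112,308) s4; predicted:
0.0375 0.095 0.05 [ 62. 389.]
0.0375 0.095 0.075 [ 70. 359.]
0.0375 0.095 0.09 [ 75. 340.]
0.0375 0.095 0.105 [ 80. 321.]
0.0375 0.095 0.12 [ 86. 302.]
0.03 0.09 0.05 [ 69. 374.]
0.03 0.09 0.075 [ 77. 344.]
0.03 0.09 0.09 [ 83. 325.]
0.03 0.09 0.105 [ 88. 306.]
0.03 0.09 0.12 [ 93. 286.]
right finger tip seen (316..335,318):
0 0.036 0.006 [296. 346.]
0 0.036 0.02 [303. 330.]
0 0.036 0.035 [311. 312.]
0 0.036 0.05 [319. 294.]
0 0.045 0.006 [313. 344.]
0 0.045 0.02 [321. 328.]
0 0.045 0.035 [329. 311.]
0 0.045 0.05 [337. 293.]
0.0095 0.036 0.006 [301. 362.]
0.0095 0.036 0.02 [308. 346.]
0.0095 0.036 0.035 [316. 329.]
0.0095 0.036 0.05 [324. 311.]
0.0095 0.045 0.006 [319. 360.]
0.0095 0.045 0.02 [326. 344.]
0.0095 0.045 0.035 [335. 327.]
0.0095 0.045 0.05 [343. 309.]
```

The fingertips are in the right place sideways but sit about 33 mm higher than the reported z implies: tip at row 320 where 360 was expected, and the body is likewise high. I'll go down carefully and watch the force.

{"method": "apply_moves", "body": {
  "steps": [
    [[0, 0, 1, 0, 0, 0, 0.66], [0, 0, 2, 0, 0, 0, 0.66], [0, 0, 2.3, 0, 0, 0, 0.66], [0, 0, 2.3, 0, 0, 0, 0.66]]
  ]
}}

```text
time_s: 6.85
position: [0.4351, 0.2394, -0.0077]
tcp_rot: [[0.934, 0.358, -0.001], [0.358, -0.934, -0.0], [-0.001, -0.0, -1.0]]
force: [0.5, -0.5, -0.0]
opening: 0.832
grasp_force: 0.0
```

Run:
```python
from h import *
plan()
im=bot.capture("scene"); cv2.imwrite("pics/s5.png",cv2.resize(im[110:250,400:540],None,fx=4,fy=4,interpolation=cv2.INTER_CUBIC))
```

```text
t 6.85 pos [ 0.4351  0.2394 -0.0077] yang -69.0 tilt [-0.001 -0.    -1.   ] J [ 16.  41. 109.   0.  30.  85.] F [ 0.5 -0.5 -0. ] open 0.8318513835422181 grasp 0.0
```

View pics/s5.png

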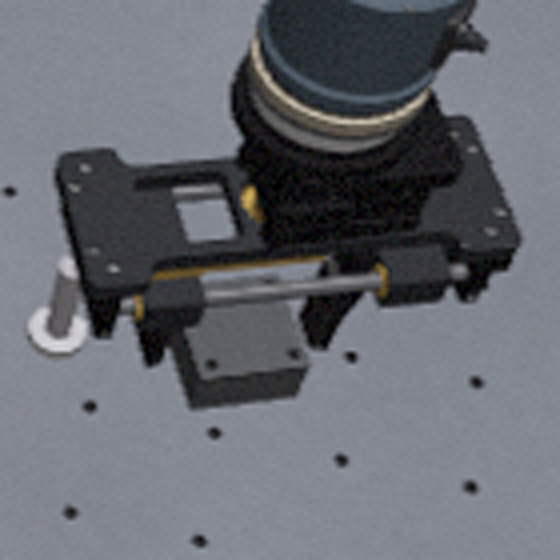

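The tip is now at (320,347), about 15 mm above the table with no contact, so z does read low. I'll go down 0.9 cm and grip.

{"method": "apply_moves", "body": {
  "steps": [
    [[0, 0, 0.5, 0, 0, 0, 0.66], [0, 0, 0.9, 0, 0, 0, 0.66], [0, 0, 0.9, 0, 0, 0, -1], [0, 0, 0.9, 0, 0, 0, -1], [0, 0, 0.9, 0, 0, 0, -1], [0, 0, 0.9, 0, 0, 0, -1], [0, 0, 0.9, 0, 0, 0, -1], [0, 0, 0.9, 0, 0, 0, -1], [0, 0, 0.9, 0, 0, 0, -1]]
  ]
}}

```text
time_s: 8.02
position: [0.4356, 0.2396, -0.0161]
tcp_rot: [[0.934, 0.358, 0.0], [0.358, -0.934, 0.0], [0.0, -0.0, -1.0]]
force: [-0.6, 0.8, -0.4]
opening: 0.619
grasp_force: 29.9
```

Run:
```python
from h import *
plan((.4355,.2395,.085,-69),(.636,-.017,.085,-93.5),(.636,-.017,-.01,-93.5))
```

```text
t 8.025 pos [ 0.4356  0.2396 -0.0161] yang -69.0 tilt [ 0.  0. -1.] J [ 16.  42. 109.   0.  29.  85.] F [-0.6  0.8 -0.4] open 0.6189563905326484 grasp 29.856218174099922
(0.4355, 0.2395, 0.085, -69) [-1.000e-02  0.000e+00 -1.011e+01] [-0. -0. -0.]
(0.636, -0.017, 0.085, -93.5) [  9.52  31.14 -10.11] [-0.  -0.  24.5]
(0.636, -0.017, -0.01, -93.5) [ 9.52 31.14 -0.61] [-0.  -0.  24.5]
```

{"method": "apply_moves", "body": {
  "steps": [
    [[0, 0, -2, 0, 0, 0, -1], [0, 0, -6, 0, 0, 0, -1], [0, 0, -7, 0, 0, 0, -1], [9.5, 31.1, -7, 0, 0, 24.5, -1], [9.5, 31.1, -7, 0, 0, 24.5, -1], [9.5, 31.1, -7, 0, 0, 24.5, -1], [9.5, 31.1, -7, 0, 0, 24.5, -1], [9.5, 31.1, -7, 0, 0, 24.5, -1], [9.5, 31.1, -7, 0, 0, 24.5, -1], [9.5, 31.1, -7, 0, 0, 24.5, -1], [9.5, 31.1, -7, 0, 0, 24.5, -1], [9.5, 31.1, -3, 0, 0, 24.5, -1], [9.5, 31.1, -1.5, 0, 0, 24.5, -1], [9.5, 31.1, -1, 0, 0, 24.5, -1], [9.5, 31.1, -1, 0, 0, 24.5, -1]]
  ]
}}

```text
time_s: 9.9
position: [0.6358, -0.0163, -0.0058]
tcp_rot: [[0.998, -0.06, 0.0], [-0.06, -0.998, -0.0], [0.0, 0.0, -1.0]]
force: [0.0, -1.1, -0.8]
opening: 0.618
grasp_force: 29.9
```

Run:
```python
from h import *
plan((.636,-.017,-.0155,-93.5))
im=bot.capture("scene"); cv2.imwrite("pics/s6.png",cv2.resize(im[110:310,160:460],None,fx=2.6,fy=2.6,interpolation=cv2.INTER_CUBIC))
```

```text
t 9.9 pos [ 0.6358 -0.0163 -0.0058] yang -93.5 tilt [ 0. -0. -1.] J [-12.  47.  88.   0.  45.  82.] F [ 0.  -1.1 -0.8] open 0.618085725681219 grasp 29.858298185281456
(0.636, -0.017, -0.0155, -93.5) [0.03 0.07 0.97] [ 0. -0.  0.]
```

View pics/s6.png

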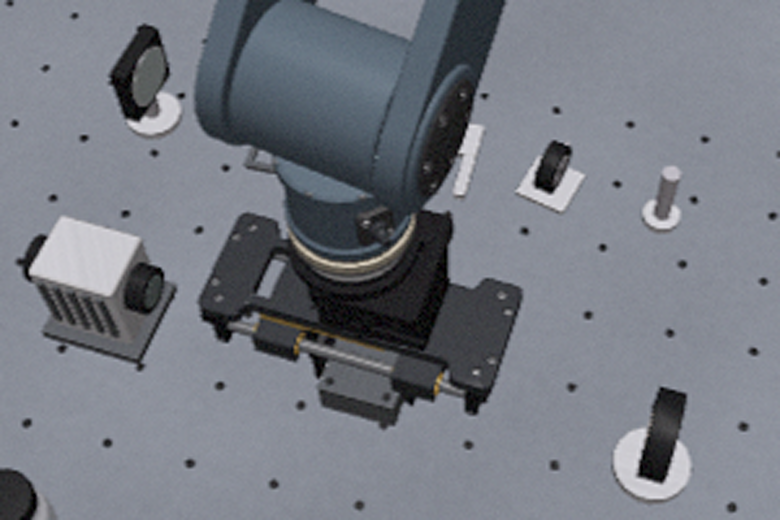

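The riser is held square between lamp and sensor, its front at (360,400), about 1 cm off the table. I'll lower and release it.

{"method": "apply_moves", "body": {
  "steps": [
    [[0, 0.1, 0.5, 0, 0, 0, -1], [0, 0.1, 0.8, 0, 0, 0, -1], [0, 0.1, 0.95, 0, 0, 0, -1], [0, 0.1, 0.95, 0, 0, 0, -1]]
  ]
}}

```text
time_s: 10.45
position: [0.6355, -0.0178, -0.0158]
tcp_rot: [[0.998, -0.061, -0.0], [-0.061, -0.998, 0.0], [-0.0, -0.0, -1.0]]
force: [0.7, 0.3, -1.9]
opening: 0.617
grasp_force: 29.9
```

{"method": "apply_moves", "body": {
  "steps": [
    [[0, 0, 0.1, 0, 0, 0, -1], [0, 0, 0.1, 0, 0, 0, 0.5], [0, 0, 0.1, 0, 0, 0, 0.5], [0, 0, 0.1, 0, 0, 0, 0.5], [0, 0, 0.1, 0, 0, 0, 0.5], [0, 0, 0.1, 0, 0, 0, 0.5], [0, 0, -3, 0, 0, 0, 0.5], [0, 0, -8, 0, 0, 0, 0.5], [0, 0, -10, 0, 0, 0, 0.5], [0, 0, -10, 0, 0, 0, 0.5]]
  ]
}}

```text
time_s: 11.7
position: [0.6371, -0.0181, 0.0864]
tcp_rot: [[0.998, -0.061, 0.005], [-0.061, -0.998, -0.001], [0.005, 0.001, -1.0]]
force: [-0.3, 0.4, 0.6]
opening: 0.75
grasp_force: 0.0
```

Run:
```python
from h import *
plan((.4375,.070,.085,-104.5),(.4375,.070,-.011,-104.5))
```

```text
t 11.7 pos [ 0.6371 -0.0181  0.0864] yang -93.5 tilt [ 0.005 -0.001 -1.   ] J [-12.  39.  86.   0.  55.  82.] F [-0.3  0.4  0.6] open 0.7499395062072611 grasp 0.0
(0.4375, 0.07, 0.085, -104.5) [-20.46  -7.57   0.04] [ 0.  -0.3 11. ]
(0.4375, 0.07, -0.011, -104.5) [-20.5   -7.58   9.64] [ 0.  -0.3 11. ]
```

{"method": "apply_moves", "body": {
  "steps": [
    [[-20.5, -7.6, 0, 0, 0, 11, 0], [-20.5, -7.6, 0, 0, 0, 11, 0], [-20.5, -7.6, 0, 0, 0, 11, 0], [-20.5, -7.6, 0, 0, 0, 11, 0], [-20.5, -7.6, 0, 0, 0, 11, 0], [-20.5, -7.6, 0, 0, 0, 11, 0], [-20.5, -7.6, 5, 0, 0, 11, 0], [-20.5, -7.6, 8, 0, 0, 11, 0], [-20.5, -7.6, 9.6, 0, 0, 11, 0], [-20.5, -7.6, 9.6, 0, 0, 11, 0], [-20.5, -7.6, 9.6, 0, 0, 11, -1], [-20.5, -7.6, 9.6, 0, 0, 11, -1], [-20.5, -7.6, 9.6, 0, 0, 11, -1], [-20.5, -7.6, 9.6, 0, 0, 11, -1], [-20.5, -7.6, 9.6, 0, 0, 11, -1], [-20.5, -7.6, 9.6, 0, 0, 11, -1], [-20.5, -7.6, 9.6, 0, 0, 11, -1], [-20.5, -7.6, 9.6, 0, 0, 11, -1]]
  ]
}}

```text
time_s: 13.95
position: [0.436, 0.0705, -0.0111]
tcp_rot: [[0.968, -0.25, 0.001], [-0.25, -0.968, -0.0], [0.001, -0.0, -1.0]]
force: [-0.5, -1.2, 5.4]
opening: 0.16
grasp_force: 30.0
```

Run:
```python
from h import *
plan((.4375,.07,.075,-104.5),(.636,-.018,.075,-93.5),(.636,-.018,.025,-93.5))
```

```text
t 13.95 pos [ 0.436   0.0705 -0.0111] yang -104.5 tilt [ 0.001 -0.    -1.   ] J [ -5.  40. 117.  -0.  23.  99.] F [-0.5 -1.2  5.4] open 0.1602223554045191 grasp 30.000027646310627
(0.4375, 0.07, 0.075, -104.5) [ 0.17  0.01 -8.61] [-0.  -0.1  0. ]
(0.636, -0.018, 0.075, -93.5) [21.59  3.56 -8.59] [ -0.   -0.1 -11. ]
(0.636, -0.018, 0.025, -93.5) [21.59  3.56 -3.59] [ -0.   -0.1 -11. ]
```

Run:
```python
from h import *
o=[]
for n in("scene","top"):
    q=proj(n,(.636,-.018,.03)).astype(int);x,y=q-[38,40];print(n,x,y)
    im=bot.capture(n);cv2.imwrite(f"pics/raw7{n}.png",im);o.append(cv2.resize(im[y:y+80,x:x+76],None,fx=5,fy=5,interpolation=cv2.INTER_CUBIC))
cv2.imwrite("pics/m7.png",np.clip(np.hstack(o)*1.5,0,255).astype(np.uint8))
```

```text
scene 262 212
top 273 122
```

View pics/m7.png

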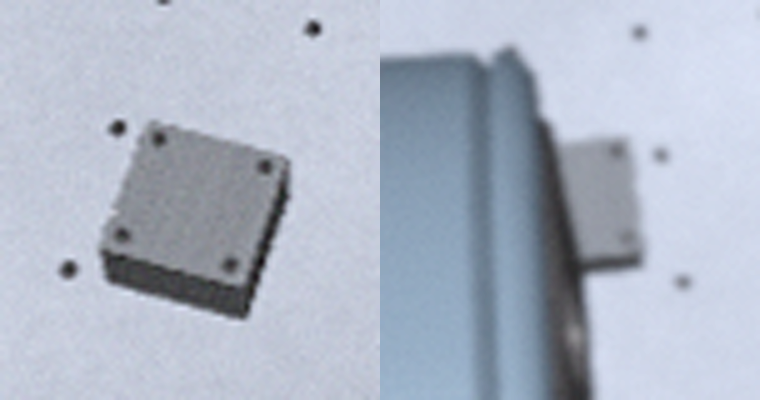

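Run:
```python
from h import *
s0=(262,212,5)
for P in([(159,138),(265,166),(231,264),(122,234)],[(150,121),(290,158),(249,290),(101,246)]):
    W=np.array([ray("scene",crop("scene",p,s0=s0),.03)[:2] for p in P]);print(W.mean(0).round(4))
t0=(273,122,5)
for p in [(617-380,149),(626-380,237)]: print("top holes",ray("top",crop("top",p,t0=t0),.03)[:2].round(4))
```

```text
[ 0.6347 -0.0177]
[ 0.6354 -0.0163]
top holes [ 0.6583 -0.041 ]
top holes [ 0.618  -0.0385]
```

Riser measures (0.637,-0.0175) in the combined views, which is on target. Next I'll carry the iris onto it.

{"method": "apply_moves", "body": {
  "steps": [
    [[0, 0, -3, 0, 0, 0, -1], [0, 0, -8, 0, 0, 0, -1], [0, 0, -8.6, 0, 0, 0, -1], [21.6, 3.6, -8.6, 0, 0, -11, -1], [21.6, 3.6, -8.6, 0, 0, -11, -1], [21.6, 3.6, -8.6, 0, 0, -11, -1], [21.6, 3.6, -8.6, 0, 0, -11, -1], [21.6, 3.6, -8.6, 0, 0, -11, -1], [21.6, 3.6, -8.6, 0, 0, -11, -1], [21.6, 3.6, -5.5, 0, 0, -11, -1], [21.6, 3.6, -4, 0, 0, -11, -1], [21.6, 3.6, -3.5, 0, 0, -11, -1], [21.6, 3.6, -3.5, 0, 0, -11, -1]]
  ]
}}

```text
time_s: 15.68
position: [0.6354, -0.0181, 0.0233]
tcp_rot: [[0.998, -0.061, -0.0], [-0.061, -0.998, 0.0], [-0.0, -0.0, -1.0]]
force: [0.2, 0.3, -1.1]
opening: 0.155
grasp_force: 30.0
```

Run:
```python
from h import *
plan((.636,-.0175,.0195,-93.5))
```

```text
t 15.675 pos [ 0.6354 -0.0181  0.0233] yang -93.5 tilt [-0.  0. -1.] J [-12.  44.  88.   0.  48.  82.] F [ 0.2  0.3 -1.1] open 0.15463940436167165 grasp 30.000006021000445
(0.636, -0.0175, 0.0195, -93.5) [ 0.06 -0.06  0.38] [-0.  0.  0.]
```

{"method": "apply_moves", "body": {
  "steps": [
    [[0.1, -0.1, 0.2, 0, 0, 0, -1], [0.1, -0.1, 0.35, 0, 0, 0, -1], [0.1, -0.1, 0.4, 0, 0, 0, -1], [0.1, -0.1, 0.4, 0, 0, 0, -1]]
  ]
}}

```text
time_s: 16.18
position: [0.6368, -0.0175, 0.0195]
tcp_rot: [[0.998, -0.061, 0.0], [-0.061, -0.998, -0.0], [0.0, 0.0, -1.0]]
force: [0.5, 0.1, -1.3]
opening: 0.161
grasp_force: 30.0
```

Not yet touching; I'll lower in 1 mm steps.

{"method": "apply_moves", "body": {
  "steps": [
    [[0, 0, 0.1, 0, 0, 0, -1], [0, 0, 0.1, 0, 0, 0, -1]]
  ]
}}

```text
time_s: 16.42
position: [0.6369, -0.0175, 0.0189]
tcp_rot: [[0.998, -0.061, 0.0], [-0.061, -0.998, -0.0], [0.0, 0.0, -1.0]]
force: [-0.7, 0.2, 3.1]
opening: 0.156
grasp_force: 30.0
```

Contact (force up 4 N). I'll release, opening to 43 mm, and rise.

{"method": "apply_moves", "body": {
  "steps": [
    [[0, 0, 0, 0, 0, 0, -0.3], [0, 0, 0, 0, 0, 0, 0], [0, 0, 0, 0, 0, 0, 0], [0, 0, 0, 0, 0, 0, 0], [0, 0, -2, 0, 0, 0, 0], [0, 0, -6, 0, 0, 0, 0], [0, 0, -10, 0, 0, 0, 0], [0, 0, -10, 0, 0, 0, 0]]
  ]
}}

```text
time_s: 17.42
position: [0.6402, -0.018, 0.1238]
tcp_rot: [[0.998, -0.061, 0.01], [-0.061, -0.998, -0.002], [0.01, 0.001, -1.0]]
force: [-0.4, 0.3, -0.2]
opening: 0.497
grasp_force: 0.0
```

Run:
```python
from h import *
plan((.5,-.05,.12,-8),(.4395,-.0935,.1,-8),(.4395,-.0935,.016,-8))
```

```text
t 17.425 pos [ 0.6402 -0.018   0.1238] yang -93.5 tilt [ 0.01  -0.002 -1.   ] J [-12.  36.  84.   0.  59.  82.] F [-0.4  0.3 -0.2] open 0.4974934497216375 grasp 0.0
(0.5, -0.05, 0.12, -8) [-13.81   4.05   0.24] [  0.5  -0.4 -85.5]
(0.4395, -0.0935, 0.1, -8) [-19.6    8.76   2.19] [  0.5  -0.4 -85.5]
(0.4395, -0.0935, 0.016, -8) [-19.69   8.75  10.59] [  0.5  -0.4 -85.5]
```

{"method": "apply_moves", "body": {
  "steps": [
    [[-19.2, 8.8, 2, 0, 0, -85.5, 0.4], [-19.2, 8.8, 2, 0, 0, -85.5, 0.4], [-19.2, 8.8, 2, 0, 0, -85.5, 0.4], [-19.2, 8.8, 2, 0, 0, -85.5, 0.4], [-19.2, 8.8, 2, 0, 0, -85.5, 0.4], [-19.2, 8.8, 2, 0, 0, -85.5, 0.4], [-19.2, 8.8, 2, 0, 0, -85.5, 0.4], [-19.2, 8.8, 2, 0, 0, -85.5, 0.4], [-19.2, 8.8, 2, 0, 0, -85.5, 0.4], [-19.2, 8.8, 2, 0, 0, -85.5, 0.4], [-19.2, 8.8, 2, 0, 0, -85.5, 0.4]]
  ]
}}

```text
time_s: 18.8
position: [0.4397, -0.0935, 0.0984]
tcp_rot: [[0.141, 0.99, -0.0], [0.99, -0.141, 0.0], [0.0, -0.0, -1.0]]
force: [0.3, -0.3, 0.1]
opening: 0.7
grasp_force: 0.0
```

Run:
```python
from h import *
plan((.4395,-.0935,.016,-8))
```

```text
t 18.8 pos [ 0.4397 -0.0935  0.0984] yang -8.1 tilt [-0.  0. -1.] J [-26.  27. 112.   0.  41. -18.] F [ 0.3 -0.3  0.1] open 0.6995040671905883 grasp 0.0
(0.4395, -0.0935, 0.016, -8) [-0.   -0.02  8.24] [-0.  -0.  -0.1]
```

{"method": "apply_moves", "body": {
  "steps": [
    [[0, 0, 4, 0, 0, 0, 0.4], [0, 0, 7.5, 0, 0, 0, 0.4], [0, 0, 8.2, 0, 0, 0, 0.4], [0, 0, 8.2, 0, 0, 0, 0.4], [0, 0, 8.2, 0, 0, 0, -1], [0, 0, 8.2, 0, 0, 0, -1], [0, 0, 8.2, 0, 0, 0, -1], [0, 0, 8.2, 0, 0, 0, -1], [0, 0, 8.2, 0, 0, 0, -1], [0, 0, 8.2, 0, 0, 0, -1], [0, 0, 8.2, 0, 0, 0, -1]]
  ]
}}

```text
time_s: 20.18
position: [0.4398, -0.0935, 0.0167]
tcp_rot: [[0.139, 0.99, 0.0], [0.99, -0.139, -0.0], [-0.0, 0.0, -1.0]]
force: [-1.9, 0.7, 5.7]
opening: 0.368
grasp_force: 29.7
```

Run:
```python
from h import *
plan((.4395,-.0935,.115,-8),(.63,-.116,.115,-3.5),(.63,-.116,.025,-3.5))
```

```text
t 20.175 pos [ 0.4398 -0.0935  0.0167] yang -8.0 tilt [ 0. -0. -1.] J [-26.  37. 115.   0.  28. -18.] F [-1.9  0.7  5.7] open 0.36773379676635753 grasp 29.730797347147018
(0.4395, -0.0935, 0.115, -8) [-0.   -0.02 -9.83] [ 0.  0. -0.]
(0.63, -0.116, 0.115, -3.5) [ 0.42 19.15 -9.82] [ 0.   0.  -4.5]
(0.63, -0.116, 0.025, -3.5) [ 0.42 19.15 -0.82] [ 0.   0.  -4.5]
```

{"method": "apply_moves", "body": {
  "steps": [
    [[0, 0, -3, 0, 0, 0, -1], [0, 0, -8, 0, 0, 0, -1], [0, 0, -9, 0, 0, 0, -1], [0.4, 19.2, -9, 0, 0, -4.5, -1], [0.4, 19.2, -9, 0, 0, -4.5, -1], [0.4, 19.2, -9, 0, 0, -4.5, -1], [0.4, 19.2, -9, 0, 0, -4.5, -1], [0.4, 19.2, -9, 0, 0, -4.5, -1], [0.4, 19.2, -4, 0, 0, -4.5, -1], [0.4, 19.2, -1.2, 0, 0, -4.5, -1], [0.4, 19.2, -0.7, 0, 0, -4.5, -1], [0.4, 19.2, -0.7, 0, 0, -4.5, -1], [0.4, 19.2, -0.7, 0, 0, -4.5, -1]]
  ]
}}

```text
time_s: 21.8
position: [0.6312, -0.1167, 0.0249]
tcp_rot: [[0.061, 0.998, 0.002], [0.998, -0.061, -0.001], [-0.001, 0.002, -1.0]]
force: [-0.9, 0.0, -1.0]
opening: 0.365
grasp_force: 29.7
```

Run:
```python
from h import *
plan((.63,-.116,.0165,-3.5))
```

```text
t 21.8 pos [ 0.6312 -0.1167  0.0249] yang -3.5 tilt [ 0.002 -0.001 -1.   ] J [-20.  44.  87.   0.  49. -17.] F [-0.9  0.  -1. ] open 0.36467143763701265 grasp 29.74988660076633
(0.63, -0.116, 0.0165, -3.5) [ 0.06 -0.13  0.84] [ 0.1  0.  -0. ]
```

{"method": "apply_moves", "body": {
  "steps": [
    [[0, -0.1, 0.5, 0, 0, 0, -1], [0, -0.1, 0.7, 0, 0, 0, -1], [0, -0.1, 0.8, 0, 0, 0, -1], [0, -0.1, 0.8, 0, 0, 0, -1], [0, -0.1, 0.8, 0, 0, 0, -1]]
  ]
}}

```text
time_s: 22.42
position: [0.6294, -0.1163, 0.0168]
tcp_rot: [[0.061, 0.998, 0.0], [0.998, -0.061, -0.0], [-0.0, 0.0, -1.0]]
force: [-2.5, 0.6, 6.4]
opening: 0.367
grasp_force: 29.7
```

{"method": "apply_moves", "body": {
  "steps": [
    [[0, 0, 0, 0, 0, 0, 0], [0, 0, 0, 0, 0, 0, 0.4], [0, 0, 0, 0, 0, 0, 0.4], [0, 0, 0, 0, 0, 0, 0.4], [0, 0, -3, 0, 0, 0, 0.4], [0, 0, -8, 0, 0, 0, 0.4], [0, 0, -9, 0, 0, 0, 0.8], [0, 0, -9, 0, 0, 0, 0.8], [0, 0, -9, 0, 0, 0, 0.8]]
  ]
}}

```text
time_s: 23.55
position: [0.6282, -0.1158, 0.1038]
tcp_rot: [[0.061, 0.998, -0.003], [0.998, -0.061, 0.001], [0.001, -0.003, -1.0]]
force: [-0.2, -0.3, -1.1]
opening: 0.883
grasp_force: 0.0
```

Run:
```python
from h import *
plan((.448,-.2545,.107,-8.5),(.448,-.2545,.018,-8.5))
```

```text
t 23.55 pos [ 0.6282 -0.1158  0.1038] yang -3.5 tilt [-0.003  0.001 -1.   ] J [-20.  38.  85.   0.  58. -17.] F [-0.2 -0.3 -1.1] open 0.8830130737277494 grasp 0.0
(0.448, -0.2545, 0.107, -8.5) [-14.95 -17.14  -0.29] [-0.2 -0.   5. ]
(0.448, -0.2545, 0.018, -8.5) [-14.96 -17.11   8.61] [-0.2 -0.   5. ]
```

{"method": "apply_moves", "body": {
  "steps": [
    [[-15, -17.2, 0, 0, 0, 5, 0.8], [-15, -17.2, 0, 0, 0, 5, 0.8], [-15, -17.2, 0, 0, 0, 5, 0.8], [-15, -17.2, 0, 0, 0, 5, 0.8], [-15, -17.2, 0, 0, 0, 5, 0.8], [-15, -17.2, 0, 0, 0, 5, 0.8], [-15, -17.2, 0, 0, 0, 5, 0.8]]
  ]
}}

```text
time_s: 24.42
position: [0.4494, -0.2546, 0.1049]
tcp_rot: [[0.146, 0.989, -0.0], [0.989, -0.146, 0.0], [0.0, -0.0, -1.0]]
force: [-0.9, 0.3, 0.6]
opening: 0.9
grasp_force: 0.0
```

Run:
```python
from h import *
plan((.448,-.2545,.018,-8.5))
o=[]
for n in("scene","top"):
    q=proj(n,(.6,-.1,.03)).astype(int);x,y=np.maximum(q-[85,75],0);print(n,x,y)
    im=bot.capture(n);cv2.imwrite(f"pics/raw8{n}.png",im);o.append(cv2.resize(im[y:y+150,x:x+160],None,fx=2.5,fy=2.5,interpolation=cv2.INTER_CUBIC))
cv2.imwrite("pics/m8.png",np.clip(np.hstack(o)*1.4,0,255).astype(np.uint8))
```

```text
t 24.425 pos [ 0.4494 -0.2546  0.1049] yang -8.4 tilt [-0.  0. -1.] J [-42.  30. 103.   0.  47. -34.] F [-0.9  0.3  0.6] open 0.8995743740194451 grasp 0.0
(0.448, -0.2545, 0.018, -8.5) [-0.01 -0.13  8.69] [-0.  -0.   0.1]
scene 177 150
top 266 97
```

View pics/m8.png

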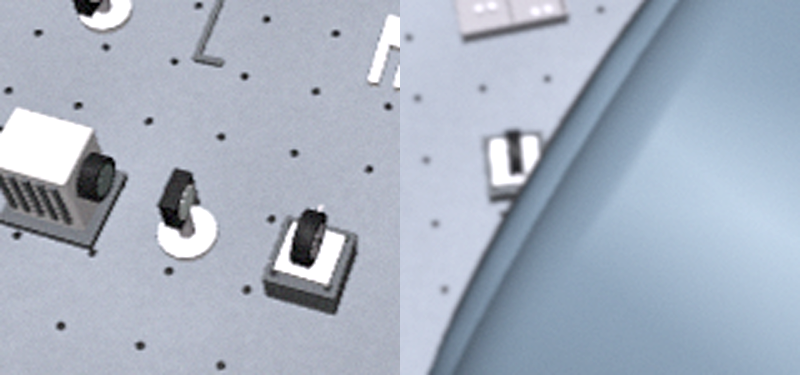

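The scene view shows the small lens square in line with the lamp, base at (187,230), and the iris centred on the riser, foot at (313,250). I'll grip the large lens.

{"method": "apply_moves", "body": {
  "steps": [
    [[0, -0.1, 4, 0, 0, 0, 0.8], [0, -0.1, 7.5, 0, 0, 0, 0.8], [0, -0.1, 8.6, 0, 0, 0, 0.8], [0, -0.1, 8.6, 0, 0, 0, 0.8], [0, -0.1, 8.6, 0, 0, 0, -1], [0, -0.1, 8.6, 0, 0, 0, -1], [0, -0.1, 8.6, 0, 0, 0, -1], [0, -0.1, 8.6, 0, 0, 0, -1], [0, -0.1, 8.6, 0, 0, 0, -1], [0, -0.1, 8.6, 0, 0, 0, -1], [0, -0.1, 8.6, 0, 0, 0, -1]]
  ]
}}

```text
time_s: 25.9
position: [0.4475, -0.2553, 0.02]
tcp_rot: [[0.148, 0.989, 0.0], [0.989, -0.148, -0.0], [-0.0, 0.0, -1.0]]
force: [-1.4, 1.2, 6.0]
opening: 0.619
grasp_force: 29.9
```

Run:
```python
from h import *
plan((.448,-.2545,.14,-8.5),(.5,-.05,.14,-3.5),(.642,.083,.14,-3.5),(.642,.083,.028,-3.5))
s0=(177,150,2.5)
r=lambda p,z:ray("scene",crop("scene",p,s0=s0),z)[:2].round(4)
print("small base",r((187,231),.008))
W=[r(p,.036) for p in[(290,215),(354,240),(334,290),(273,275)]];print("iris foot",np.mean(W,0))
print("riser front",[r(p,.03) for p in[(290,215),(356,240),(338,290),(267,268)]])
```

```text
t 25.9 pos [ 0.4475 -0.2553  0.02  ] yang -8.5 tilt [ 0. -0. -1.] J [-42.  39. 106.  -0.  36. -34.] F [-1.4  1.2  6. ] open 0.6186223115255508 grasp 29.86129602883011
(0.448, -0.2545, 0.14, -8.5) [  0.09   0.04 -12.  ] [0. 0. 0.]
(0.5, -0.05, 0.14, -3.5) [ 21.08   2.16 -12.  ] [ 0.  0. -5.]
(0.642, 0.083, 0.14, -3.5) [ 36.33  14.24 -12.  ] [ 0.  0. -5.]
(0.642, 0.083, 0.028, -3.5) [36.34 14.24 -0.8 ] [ 0.  0. -5.]
small base [ 0.6279 -0.1152]
iris foot [ 0.63685 -0.0143 ]
riser front [array([ 0.6073, -0.0403]), array([0.6152, 0.0113]), array([0.6562, 0.0093]), array([ 0.6522, -0.0438])]
```

{"method": "apply_moves", "body": {
  "steps": [
    [[0, 0, -4, 0, 0, 0, -1], [0, 0, -9, 0, 0, 0, -1], [0, 0, -12, 0, 0, 0, -1], [21, 2.2, -12, 0, 0, -5, -1], [21, 2.2, -12, 0, 0, -5, -1], [21, 2.2, -12, 0, 0, -5, -1], [21, 2.2, -12, 0, 0, -5, -1], [36.3, 14.2, -12, 0, 0, -5, -1], [36.3, 14.2, -12, 0, 0, -5, -1], [36.3, 14.2, -12, 0, 0, -5, -1], [36.3, 14.2, -12, 0, 0, -5, -1], [36.3, 14.2, -12, 0, 0, -5, -1], [36.3, 14.2, -12, 0, 0, -5, -1], [36.3, 14.2, -7, 0, 0, -5, -1], [36.3, 14.2, -3, 0, 0, -5, -1], [36.3, 14.2, -1, 0, 0, -5, -1], [36.3, 14.2, -0.7, 0, 0, -5, -1], [36.3, 14.2, -0.7, 0, 0, -5, -1], [36.3, 14.2, -0.7, 0, 0, -5, -1]]
  ]
}}

```text
time_s: 28.28
position: [0.6432, 0.0826, 0.0282]
tcp_rot: [[0.061, 0.998, 0.003], [0.998, -0.061, -0.0], [0.0, 0.003, -1.0]]
force: [0.3, -0.1, -1.3]
opening: 0.616
grasp_force: 29.9
```

Run:
```python
from h import *
plan((.642,.083,.02,-3.5))
```

```text
t 28.275 pos [0.6432 0.0826 0.0282] yang -3.5 tilt [ 0.003 -0.    -1.   ] J [-3. 44. 86.  0. 50.  1.] F [ 0.3 -0.1 -1.3] open 0.6163196329144679 grasp 29.85886085545644
(0.642, 0.083, 0.02, -3.5) [ 0.03 -0.12  0.82] [ 0.2 -0.  -0. ]
```

{"method": "apply_moves", "body": {
  "steps": [
    [[0, -0.1, 0.4, 0, 0, 0, -1], [0, -0.1, 0.7, 0, 0, 0, -1], [0, -0.1, 0.8, 0, 0, 0, -1], [0, -0.1, 0.8, 0, 0, 0, -1], [0, -0.1, 0.8, 0, 0, 0, -1]]
  ]
}}

```text
time_s: 28.9
position: [0.6407, 0.0829, 0.02]
tcp_rot: [[0.061, 0.998, 0.0], [0.998, -0.061, -0.0], [-0.0, 0.0, -1.0]]
force: [-2.3, -0.5, 6.9]
opening: 0.622
grasp_force: 29.9
```

Contact; I'll release, rise and back off toward the robot's right so the cameras can see.

{"method": "apply_moves", "body": {
  "steps": [
    [[0, 0, 0, 0, 0, 0, 0.8], [0, 0, 0, 0, 0, 0, 0.8], [0, 0, 0, 0, 0, 0, 0.8], [0, 0, 0, 0, 0, 0, 0.8], [0, 0, -3, 0, 0, 0, 0.8], [0, 0, -8, 0, 0, 0, 0.8], [0, 0, -13, 0, 0, 0, 0.8], [0, -18, -14, 0, 0, 0, 0.8], [0, -18, -14, 0, 0, 0, 0.8], [0, -18, -14, 0, 0, 0, 0.8], [0, -18, -14, 0, 0, 0, 0.8], [-20, -18, -14, 0, 0, 0, 0.8], [-20, -18, -14, 0, 0, 0, 0.8], [-20, -18, -14, 0, 0, 0, 0.8], [-20, -18, -14, 0, 0, 0, 0.8], [-40, -12, -14, 0, 0, 0, 0.8], [-40, -12, -14, 0, 0, 0, 0.8], [-40, -12, -14, 0, 0, 0, 0.8], [-40, -12, -14, 0, 0, 0, 0.8], [-40, -12, -14, 0, 0, 0, 0.8]]
  ]
}}

```text
time_s: 31.4
position: [0.4976, -0.3104, 0.158]
tcp_rot: [[0.063, 0.998, 0.001], [0.998, -0.063, -0.0], [-0.0, 0.001, -1.0]]
force: [-0.5, 0.6, -0.4]
opening: 0.9
grasp_force: 0.0
```

Run:
```python
from h import *
plan()
im=bot.capture("scene");cv2.imwrite("pics/raw9.png",im)
o=cv2.resize(im[110:310,160:460],None,fx=2.6,fy=2.6,interpolation=cv2.INTER_CUBIC)
cv2.imwrite("pics/s9.png",np.clip(o*1.3,0,255).astype(np.uint8))
```

```text
t 31.4 pos [ 0.4976 -0.3104  0.158 ] yang -3.6 tilt [ 0.001 -0.    -1.   ] J [-43.  30.  90.   0.  60. -39.] F [-0.5  0.6 -0.4] open 0.899715965966132 grasp 0.0
```

View pics/s9.png

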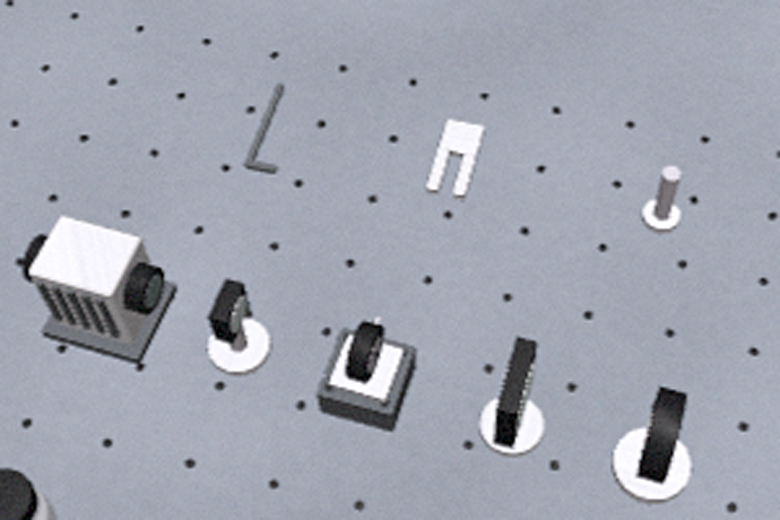

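All five parts stand in line: small lens base (239,344), riser (366,375), large lens base (512,424), sensor base (652,462), bystanders unmoved. One numeric check follows, then the hand-in.

Run:
```python
from h import *
s0=(160,110,2.6)
r=lambda p,z:ray("scene",crop("scene",p,s0=s0),z)[:2]
S=r((652,463),.008)
L=np.mean([r(p,.082) for p in[(63,218),(144,240),(113,294),(30,274)]],0)
u=(S-L)/np.linalg.norm(S-L);n=np.array([-u[1],u[0]])
print("dist",np.linalg.norm(S-L))
I=np.mean([r(p,.036) for p in[(353,331),(407,349),(386,397),(330,384)]],0)
for k,p in dict(small=r((239,345),.008),large=r((512,425),.008),riser=np.mean([r(q,.03) for q in[(342,330),(416,349),(395,407),(320,389)]],0),iris=I).items(): print(k,p.round(4),((p-L)@u).round(4),((p-L)@n).round(4))
```

```text
dist 0.3977352932779686
small [ 0.6284 -0.1148] 0.0987 0.0009
large [0.6406 0.0867] 0.3006 -0.0011
riser [ 0.6339 -0.0164] 0.1974 0.0004
iris [ 0.6341 -0.0154] 0.1983 0.0002
```

```bash
python3 -c "
from rig import bot
print(bot.hand_in())"
```

```text
the job is handed in; nothing more can be done
None
```

The beam line is built and handed in at about 31 s of the 109 s allowed: my last camera check put all four parts within about 1 mm of the lamp–sensor line and 3 mm of their marks along it, the bystanders looked unmoved, and the hand-in gave no verdict.

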